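# Sort the sewing and marking things into the bench trays

### The job

Sort the five things that lie along the front edge of the bench: put the two thread reels in the green tray, one in each bay, and the wooden stamp and the eraser in the blue tray, again one in each bay, and the cake of beeswax by itself in the yellow tray so that it smears nothing. Stand the reels and the stamp upright and lay the eraser and the wax flat, all resting on the tray floors and let go. Leave the red stamp pad and the spectacles where they are.

Things in the scene. Friction and masses are not known exactly. Their poses are not given: they have to be found in the camera images.
- white_reel_center (a point): loose upright reel of white thread with pale wooden ends, 36 mm diameter, 45 mm high (35 g); its centre, half-way up; z along its axis
- brown_reel_center (a point): loose upright reel of brown thread with pale wooden ends, 36 mm diameter, 45 mm high (35 g); its centre, half-way up; z along its axis
- stamp_center (a point): loose hand stamp of dark brown wood, standing on its foot: foot 22 (its x) x 50 (its y) x 14 mm high, above it a turned round handle, at most 26 mm thick, up to 68 mm (60 g); the point is on the handle's axis 34 mm above its underside; z up
- eraser_center (a point): loose white eraser in a dark blue sleeve, lying flat, 21 (its x) x 42 (its y) x 13 mm high (20 g); its centre; z up
- wax_center (a point): loose yellow-brown cake of beeswax with grooves on top, lying flat, 31 (its x) x 45 (its y) x 19 mm high (50 g); its centre; z up
- green_tray: open steel tray painted green, fixed to the bench, 102 (its x) x 148 (its y) x 24 mm high, walls, floor and middle divider 4 mm thick, the divider as high as the walls; two bays, each 94 (x) x 68 (y) mm inside, their centres at y = +36 and -36 mm from the origin; a blank brass-framed label on its -x side; origin at the centre of its underside (the inner floor is 4 mm above it), z up; it may be turned a little
- blue_tray: open steel tray painted blue, fixed to the bench, 102 (its x) x 148 (its y) x 24 mm high, walls, floor and middle divider 4 mm thick, the divider as high as the walls; two bays, each 94 (x) x 68 (y) mm inside, their centres at y = +36 and -36 mm from the origin; a blank brass-framed label on its -x side; origin at the centre of its underside (the inner floor is 4 mm above it), z up; it may be turned a little
- yellow_tray: open steel tray painted yellow, fixed to the bench, 102 (its x) x 76 (its y) x 24 mm high, walls and floor 4 mm thick; one bay, 94 (x) x 68 (y) mm inside, centred on the origin; a blank brass-framed label on its -x side; origin at the centre of its underside (the inner floor is 4 mm above it), z up; it may be turned a little
- ink_pad_center (a point): loose shut stamp-pad tin, red and black, 57 (its x) x 89 (its y) x 16 mm high, behind the trays; its centre; not part of the sorting
- spectacles_center (a point): loose brown-rimmed spectacles, unfolded, 141 x 142 x 42 mm, at the left of the work; their centre, 21 mm above the bench; not part of the sorting
Things that resemble listed ones, but are neither listed nor needed, are in the scene too. Leave any purple or turquoise look-alike of the part that bears brown_reel_center alone.

How it is judged (in metres and radians):
At the end, for the whole second after the job is handed in: Both reels are in the green tray, one in each bay; the stamp and the eraser are in the blue tray, one in each bay; the wax is in the yellow tray. Each has its centre within the bay, rests on the tray floor (height within 4 mm) the same way up as at the start (tilt under 0.15 rad), and is at rest (((x of white_reel_center in the frame of green_tray between -0.047 and 0.047 m and y of white_reel_center in the frame of green_tray between 0.008 and 0.07 m and z of white_reel_center in the frame of green_tray between 0.0225 and 0.0305 m and angle between each of white_reel_center, brown_reel_center's own z axis and vertical below 0.15 rad and x of brown_reel_center in the frame of green_tray between -0.047 and 0.047 m and y of brown_reel_center in the frame of green_tray between -0.07 and -0.008 m and z of brown_reel_center in the frame of green_tray between 0.0225 and 0.0305 m) or (x of white_reel_center in the frame of green_tray between -0.047 and 0.047 m and y of white_reel_center in the frame of green_tray between -0.07 and -0.008 m and z of white_reel_center in the frame of green_tray between 0.0225 and 0.0305 m and angle between each of white_reel_center, brown_reel_center's own z axis and vertical below 0.15 rad and x of brown_reel_center in the frame of green_tray between -0.047 and 0.047 m and y of brown_reel_center in the frame of green_tray between 0.008 and 0.07 m and z of brown_reel_center in the frame of green_tray between 0.0225 and 0.0305 m)) and ((x of stamp_center in the frame of blue_tray between -0.047 and 0.047 m and y of stamp_center in the frame of blue_tray between 0.008 and 0.07 m and z of stamp_center in the frame of blue_tray between 0.034 and 0.042 m and angle between each of stamp_center, eraser_center's own z axis and vertical below 0.15 rad and x of eraser_center in the frame of blue_tray between -0.047 and 0.047 m and y of eraser_center in the frame of blue_tray between -0.07 and -0.008 m and z of eraser_center in the frame of blue_tray between 0.0065 and 0.0145 m) or (x of stamp_center in the frame of blue_tray between -0.047 and 0.047 m and y of stamp_center in the frame of blue_tray between -0.07 and -0.008 m and z of stamp_center in the frame of blue_tray between 0.034 and 0.042 m and angle between each of stamp_center, eraser_center's own z axis and vertical below 0.15 rad and x of eraser_center in the frame of blue_tray between -0.047 and 0.047 m and y of eraser_center in the frame of blue_tray between 0.008 and 0.07 m and z of eraser_center in the frame of blue_tray between 0.0065 and 0.0145 m)) and x of wax_center in the frame of yellow_tray between -0.047 and 0.047 m and y of wax_center in the frame of yellow_tray between -0.036 and 0.036 m and z of wax_center in the frame of yellow_tray between 0.0095 and 0.0175 m and angle between wax_center's own z axis and vertical below 0.15 rad and linear speed of each of white_reel, brown_reel, stamp, eraser, wax below 0.01 m/s); the robot touches nothing.
It fails at once if the stamp pad is moved by more than 20 mm (distance of ink_pad_center from where it was at the start of the episode above 0.02 m).
It fails at once if the spectacles are moved by more than 20 mm (distance of spectacles_center from where it was at the start of the episode above 0.02 m).
It also fails if it takes over 136 s, if anything falls off the work surface, if the arm or the gripper's body presses on something with over 40 N, if the wrist force passes 120 N, or if a joint passes its speed limit or range.

### The arm

A 6-joint arm with a two-finger parallel gripper is mounted at the origin on a cart in front of the work surface, level with it; the furniture and walls round the work are solid. World frame = base frame: x ahead of the robot, y to its left, z up, the work surface at z = 0. Lengths are in mm, angles in rad, forces in N, time in s.
With the tool pointing down it reaches from about 275 to 750 mm from the base axis. Payload 10.2 kg.
Tool frame: the origin (TCP) lies midway between the tips of the shut fingers; the grasp point (between the pads) lies 19 mm behind it; z points along the fingers, y is the line along which they close (so a half turn about z gives the same grasp; the last joint's range is limited). The gripper opens to 85 mm and grips with 20 to 120 N. Pads are 22 mm wide; open, the fingers measure 114 mm over their backs; the gripper's body (76 mm by 85 mm) begins 54 mm behind the grasp point. The pads swing forward as they close: fully open they stand 13 mm farther back than shut.
Start: joints at [0.95, 0.313, 1.498, -0, 1.331, -0.223], TCP at [203.393, 484.007, 231.294] pointing down, gripper open.
Joint ranges: [-2.94, 2.94], [-0.97, 2.17], [0.19, 2.56], [-1.23, 4.37], [0.02, 3.11], [-2.88, 2.88]. Speed limits (rad/s): [2.39, 2.39, 3.01, 3.14, 3.14, 3.14].

### API

Orientations are given as a unit quaternion [w, x, y, z].
In Python, from rig import sense, capture, finish_job, find_in, place_of gives the robot as it stands. The module is installed in compiled form; this text tells all that it offers.
- The arm moves only by the shell command python3 -m jog 'ROWS' [FORCE]. ROWS is JSON, a list of rows, each an object of numbers: "tx", "ty", "tz": the shift along the tool's x, y, z in mm; "ax", "ay", "az": the turn, a rotation vector about the tool's x, y, z in rad; "jaw": the closure, from -1 (fully open) to 1 (shut), so that 0 is half open. In form: [{"tx": .., "ty": .., "tz": .., "ax": .., "ay": .., "az": .., "jaw": ..}, ...]. A call has 1 to 5 rows; each row shifts and turns the commanded pose from where the row before left it, along the tool's axes as they then stand; what a row does not reach is not made up. A row lasts 1/8 s, in which the tool goes at most 62.5 mm and 10.7 degrees, less where a joint would pass 70% of its speed; a pose out of reach is approached as far as the arm can. A call with a gripper value outside its range is refused whole. The fingers move at their own pace and stop on an object; FORCE is the grip in N (left out, the last holds). Time passes only in rows, so rows that do not move let the fingers close. It gives the time, the measured TCP pose, the force, the opening and the grip force at its end, in the units of the state.
- sense(): the state, without advancing time (a new reading comes with each control period).
- capture(name): name is "side" or "top"; returns a dict with "color" (480x640x3 uint8, red, green, blue), "depth" (480x640 float32, mm along the optical axis (not along the pixel's ray), 0 where there is no reading), "fx", "fy", "cx", "cy" (pixels), "k1" (the pictures are not rectified: a ray, as slopes to the right and down, at radius r is drawn at 1 + k1 r^2 times it, then the intrinsics apply), "camera_from_world" (4x4, takes a point from world to camera coordinates). Camera axes: x right, y up, looking along -z (the intrinsics and any distortion apply to the point x, -y, -z); pixel columns grow to the right and rows downward; lengths in mm; the calibration is good to about 2 mm. A picture is of the moment at which its call begins.
- finish_job(): hands the job in; it is judged then, once.
Trained networks look in the newest picture that a camera, given by its name, has taken for a name from the list of things; names that differ only in an ending like _2 or _b are one class to them, and where a whole thing is asked for, a point or a joint stands for the part that bears it (a point fixed in the world has none). Each returns a list of dicts, best first, with "conf" (0 to 1); they miss things now and then, are a little off and sometimes report something else, mostly with a low value. They report only what shows in the picture. A call takes as long as a camera call. They do not tell look-alikes from the thing itself.
- find_in(query, camera): "centre" ([column, row] in pixels, amid what is visible of it).
- place_of(query, camera): "centre" ([column, row] in pixels: a listed point, or the origin of a listed thing).
The state is a dict: "time_s": time; "joints": joint angles; "dq": joint speeds; "tau": joint torques, N m; "eef_pos": TCP position; "ee_rot": TCP orientation; "force": force on the tool from outside, world axes, zero at the start; "wrist_torque": the same for the moment, N m; "grip_width": opening from 0.0 (shut) to 1.0 (fully open); "grip_force": force on a finger pad.
Only numpy, scipy, OpenCV 4.12 (cv2) and the standard library are available. Lean on these libraries where they do the work, as an engineer would, in place of code of your own. Each camera call takes 0.05 s, during which the arm holds its last target. There are 200 camera calls.

## Working session

There is one attempt and no reset: what is moved stays moved. The work goes in short steps, Python scripts to look and compute and a shell command to move; the robot and the scene stay as the last step left them, time stands still between calls to the robot, and variables do not carry over. Pictures are saved under pics/ and viewed, at most 14 in all, crops included, and the job is handed in when it is done.

```bash
mkdir -p pics
cat > h.py <<'E'
import numpy as np, cv2
from rig import sense, capture, finish_job, find_in, place_of
def cam(n):
    c=capture(n); return c
def save(c,f): cv2.imwrite('pics/'+f,c['color'][:,:,::-1])
def ray(c,px):
    d=np.array([(px[0]-c['cx'])/c['fx'],(px[1]-c['cy'])/c['fy']]); u=d.copy()
    for _ in range(20): u=d/(1+c['k1']*(u@u))
    M=np.linalg.inv(c['camera_from_world'])
    return M[:3,3], M[:3,:3]@np.array([u[0],-u[1],-1.])
def at_z(c,px,z):
    o,r=ray(c,px); return o+r*(z-o[2])/r[2]
def at_depth(c,px):
    o,r=ray(c,px); return o+r*float(c['depth'][int(round(px[1])),int(round(px[0]))])
E
python3 - <<'E'
from h import *
Z=dict(white_reel_center=22.5,brown_reel_center=22.5,stamp_center=34,eraser_center=6.5,wax_center=9.5,green_tray=0,blue_tray=0,yellow_tray=0,ink_pad_center=8,spectacles_center=21)
for n in('top','side'):
    c=cam(n); save(c,n+'0.png'); print(n,np.linalg.inv(c['camera_from_world'])[:3,3].round())
    for k,z in Z.items():
        for d in place_of(k,n)[:3]: print(k,round(d['conf'],2),np.round(d['centre']),at_z(c,d['centre'],z).round()[:2])
s=sense();print(s)
E
```

```text
top [ 332.  115. 1383.]
white_reel_center 0.45 [367. 293.] [492.  19.]
brown_reel_center 0.72 [391. 242.] [622. -59.]
brown_reel_center 0.61 [482. 211.] [ 690. -318.]
brown_reel_center 0.48 [396. 270.] [545. -63.]
stamp_center 0.54 [477. 283.] [ 493. -273.]
stamp_center 0.44 [363. 294.] [486.  30.]
eraser_center 0.71 [248. 303.] [490. 337.]
wax_center 0.67 [301. 302.] [482. 195.]
green_tray 0.86 [282. 251.] [624. 238.]
blue_tray 0.59 [436. 242.] [ 619. -186.]
yellow_tray 0.77 [353. 244.] [630.  42.]
yellow_tray 0.27 [365. 295.] [489.  23.]
ink_pad_center 0.95 [347. 190.] [784.  48.]
side [186. 824. 832.]
white_reel_center 0.6 [389. 255.] [484.  35.]
brown_reel_center 0.83 [384. 226.] [538. -49.]
brown_reel_center 0.62 [420. 219.] [ 477. -119.]
brown_reel_center 0.61 [376. 154.] [ 698. -311.]
stamp_center 0.65 [436. 180.] [ 500. -272.]
eraser_center 0.78 [319. 355.] [481. 336.]
eraser_center 0.72 [438. 181.] [ 506. -312.]
wax_center 0.85 [356. 306.] [479. 194.]
green_tray 0.64 [290. 295.] [616. 236.]
blue_tray 0.91 [381. 190.] [ 621. -196.]
blue_tray 0.15 [437. 182.] [ 509. -310.]
yellow_tray 0.74 [326. 238.] [645.  43.]
ink_pad_center 0.86 [281. 217.] [774.  45.]
ink_pad_center 0.28 [380. 190.] [ 618. -185.]
{'time_s': 1.1, 'joints': array([ 9.49594709e-01,  3.12867062e-01,  1.49769560e+00, -4.59082007e-06,
        1.33101607e+00, -2.23388524e-01]), 'dq': array([-0.00315764,  0.00195442,  0.00134478,  0.00163868, -0.00111368,
       -0.00163984]), 'tau': array([-3.86155261e-04, -4.12189686e+01, -2.59898651e+01, -2.94090505e-04,
        6.08272148e-04, -2.79434587e-06]), 'eef_pos': array([203.39475895, 484.0020544 , 231.31269773]), 'ee_rot': array([4.88818691e-06, 1.97597021e-01, 9.80283335e-01, 5.43855909e-06]), 'force': array([1.10353141, 0.31830468, 0.39675897]), 'wrist_torque': array([ 0.00579509, -0.0580605 , -0.0245183 ]), 'grip_force': 0.0, 'grip_width': 1.0020573168407152}
```

Run:
```python
import cv2
a=cv2.imread('pics/top0.png')[150:370,200:520]; cv2.imwrite('pics/top0c.png',cv2.resize(a,(800,550),interpolation=cv2.INTER_CUBIC))
a=cv2.imread('pics/side0.png')[120:420,200:520]; cv2.imwrite('pics/side0c.png',cv2.resize(a,(640,600),interpolation=cv2.INTER_CUBIC))
```

```text
(no output)
```

View pics/top0c.png

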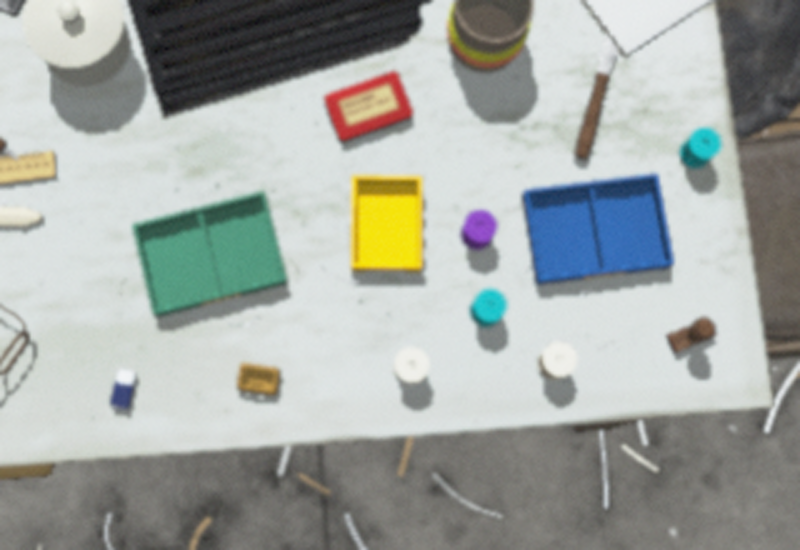

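View pics/side0c.png

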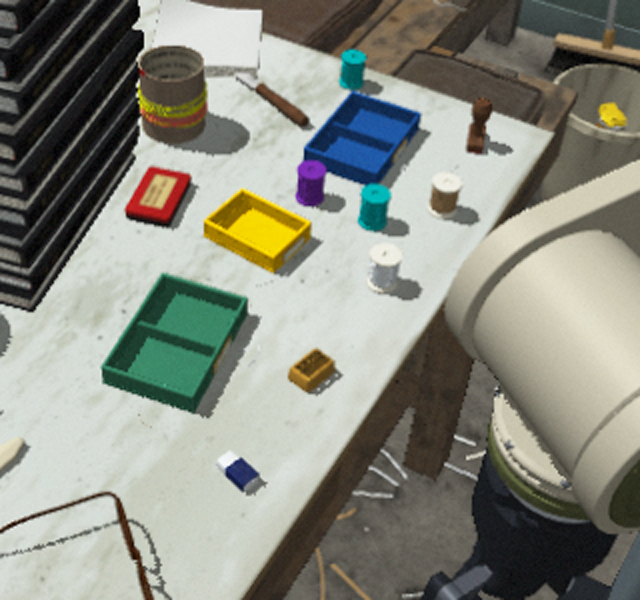

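The top crop shows, left to right: the eraser (123,390), wax (259,380), white reel (412,365), brown reel (559,360, confirmed by the side view) and stamp (692,338). Behind them are the green, yellow and blue trays. The turquoise and purple reels are decoys. Next I measure precise poses.

```bash
cat >> h.py <<'E'
def cloud(c):
    v,u=np.nonzero(c['depth']>0); K=np.array([[c['fx'],0,c['cx']],[0,c['fy'],c['cy']],[0,0,1]])
    p=cv2.undistortPoints(np.stack([u,v],1).astype(np.float64)[:,None],K,np.array([c['k1'],0,0,0,0]))[:,0]
    d=c['depth'][v,u]; M=np.linalg.inv(c['camera_from_world'])
    P=np.stack([p[:,0]*d,-p[:,1]*d,-d],1)@M[:3,:3].T+M[:3,3]
    return P, c['color'][v,u].astype(int)
def rect(P):
    (x,y),(w,h),a=cv2.minAreaRect(P[:,:2].astype(np.float32))
    if w>h: w,h,a=h,w,a-90   # a: direction of short side
    a=(a+90)%180-90
    return np.round([x,y,w,h,a],1)
E
python3 - <<'E'
from h import *
E=dict(eraser=(486,337,5,25),wax=(481,195,8,30),white=(488,25,35,60),brown=(487,-117,35,60),stampfoot=(497,-280,4,20),stampHead=(497,-280,50,80),
 green=(622,238,17,30),yellow=(635,43,17,30),blue=(620,-190,17,30))
for n in('top','side'):
    c=cam(n); P,C=cloud(c)
    b=(np.abs(P[:,0]-430)<30)&(np.abs(P[:,1]-100)<80); print(n,'bench z',np.median(P[b,2]).round(2),P[b,2].std().round(2))
    for k,(x,y,z0,z1) in E.items():
        t=k in('green','yellow','blue'); R=105 if t else 42
        m=(np.abs(P[:,0]-x)<R)&(np.abs(P[:,1]-y)<R)&(P[:,2]>z0)&(P[:,2]<z1)
        if t:
            i={'green':1,'blue':2,'yellow':0}[k]; cc=C; 
            if k=='green': m&=(C[:,1]>C[:,0]+25)&(C[:,1]>C[:,2]+10)&(P[:,1]>120)
            if k=='blue': m&=(C[:,2]>C[:,0]+40)&(C[:,2]>C[:,1]+25)
            if k=='yellow': m&=(C[:,0]>C[:,2]+70)
        if m.sum()>4:
            print(k,m.sum(),rect(P[m]),P[m].mean(0).round(1),np.percentile(P[m,2],95).round(1))
E
```

```text
top bench z -2.07 347.58
eraser 151 [489.4 334.6  77.   87.9 -81. ] [484.1 333.8  10.7] 16.3
wax 115 [473.5 199.2  55.7  62.2 -13.5] [482.7 187.1  16.6] 22.2
white 132 [481.8  26.6  29.6  33.8  -4.9] [482.2  25.9  45.1] 49.7
brown 146 [ 476.6 -125.9   33.1   34.1   38.8] [ 476.9 -126.1   44.9] 50.0
stampfoot 150 [ 495.8 -282.1   78.5   80.9  -88.4] [ 490.9 -275.7   10. ] 17.9
stampHead 86 [ 494.7 -277.9   22.6   25.2  -68.4] [ 494.5 -276.6   62.2] 68.5
green 364 [620.4 231.9 103.7 148.5  10.4] [625.1 233.8  24.3] 29.1
yellow 190 [662.8  38.3  80.6 152.5  89.7] [637.8  43.7  24.9] 28.4
blue 380 [ 617.1 -188.   103.4  151.6    3.2] [ 621.  -189.8   24.3] 29.0
side bench z -1.8 361.2
eraser 232 [480.2 329.4  33.9  44.8  71.6] [479.2 337.4  11.4] 14.5
wax 200 [482.7 190.8  31.3  46.8 -13.7] [480.1 194.6  15.8] 20.7
white 180 [481.2  28.9  34.9  36.1 -18. ] [480.5  30.3  43.8] 47.6
brown 124 [ 473.4 -123.7   31.5   36.    23.7] [ 473.9 -121.9   42.9] 46.2
stampfoot 96 [ 493.8 -274.5   22.2   54.9   17.3] [ 491.3 -266.3   12.2] 16.9
stampHead 79 [ 493.1 -273.3   23.3   24.1  -63.3] [ 492.4 -270.3   59.9] 67.6
green 825 [620.7 234.2 104.7 152.    9.9] [620.6 239.5  23.5] 28.3
yellow 441 [661.7  41.7  85.6 153.6 -89.8] [638.2  43.9  23.4] 28.2
blue 469 [ 615.6 -186.7  104.7  153.7    2.3] [ 616.2 -178.8   22.6] 27.5
```

```bash
cat >> h.py <<'E'
def go(x,y,z,psi,s=None):
    """remaining shift to target in tool axes after turning to psi (deg, world direction of tool y)"""
    s=s or sense(); from scipy.spatial.transform import Rotation as R
    q=s['ee_rot']; M=R.from_quat([q[1],q[2],q[3],q[0]]).as_matrix()
    cur=np.degrees(np.arctan2(M[1,1],M[0,1])); az=np.radians((cur-psi+90)%180-90)
    d=np.array([x,y,z])-s['eef_pos']; p=np.radians(cur)-az
    print('t',round(s['time_s'],2),'pos',s['eef_pos'].round(1),'yaw',round(cur,1),'down',M[:,2].round(3),'| tx %.1f ty %.1f tz %.1f az %.3f'%(-d[0]*np.sin(p)+d[1]*np.cos(p),d[0]*np.cos(p)+d[1]*np.sin(p),-d[2],az),'grip',round(s['grip_width'],2),round(s['grip_force'],1))
E
python3 - <<'E'
from h import *
for n in('top','side'):
    c=cam(n); P,C=cloud(c); r,g,b=C.T
    for k,(x,y,R) in dict(eraser=(482,337,38),wax=(482,193,45),yellow=(637,43,66)).items():
        m=(np.hypot(P[:,0]-x,P[:,1]-y)<R+ (5 if k=='yellow' else 0))
        if k=='eraser':
            print('sleeve',rect(P[m&(b>r+25)&(r+g+b<330)]))
            m&=(P[:,2]>6)&(P[:,2]<18); P2=P[m]
        elif k=='wax': m&=(r>b+50)
        else: m&=(r>b+90)&(g>b+60)
        Q=P[m]; lo=np.percentile(Q[:,:2],2,0); hi=np.percentile(Q[:,:2],98,0)
        if k=='eraser':
            w,v=np.linalg.eigh(np.cov(Q[:,:2].T)); print('pca',np.degrees(np.arctan2(v[1,0],v[0,0])))
        print(n,k,m.sum(),rect(Q),Q.mean(0).round(1),((lo+hi)/2).round(1))
go(480,337,100,78)
E
```

```text
sleeve [474.7 334.4  17.7  20.4  74.6]
pca -96.27042353597085
top eraser 134 [487.5 333.   46.2  69.2 -44.6] [484.6 333.5  11.5] [485.4 337.1]
top wax 159 [483.2 188.7  27.3  40.9 -13. ] [483.5 189.2   9.6] [483.6 189.3]
top yellow 1042 [643.3  38.1  73.4 111.5  85.4] [642.8  38.    8.4] [639.3  38.4]
sleeve [475.3 337.9  21.4  25.3  70.3]
pca -105.14775972433397
side eraser 220 [480.7 336.1  21.7  41.4  72.5] [479.3 337.3  11.5] [480.2 337.3]
side wax 308 [482.8 190.6  33.5  48.2 -15.1] [481.9 192.5  10.7] [481.8 190.6]
side yellow 1292 [638.8  41.4  79.8 105.6  84.7] [642.6  39.7  12.3] [638.7  41.9]
t 1.3 pos [203.4 484.  231.3] yaw 67.2 down [ 0. -0. -1.] | tx -301.1 ty -86.3 tz 131.3 az -0.188 grip 1.0 0.0
```

```bash
python3 -m jog '[{"az":-0.1,"tx":-20,"jaw":-1},{"tx":-44,"ty":-9,"tz":15},{"tx":-44,"ty":-9,"tz":20},{"tx":-44,"ty":-9,"tz":20},{"tx":-44,"ty":-9,"tz":20}]' 40 >/dev/null; python3 -m jog '[{"tx":-44,"ty":-9,"tz":20},{"tx":-44,"ty":-9,"tz":20},{"tx":-24,"ty":-6,"tz":16},{}]'; python3 -c "
from h import *; go(481,336,60,73)"
```

```text
t 1.3 pos [203.4 484.  231.3] yaw 67.2 down [ 0. -0. -1.] | tx -308.7 ty -60.4 tz 171.3 az -0.101 grip 1.0 0.0schema error: expected keys tx, ty, tz, ax, ay, az, jaw
schema error: expected keys tx, ty, tz, ax, ay, az, jaw
```

```bash
python3 -m jog '[{"tx":-20,"ty":0,"tz":0,"ax":0,"ay":0,"az":-0.1,"jaw":-1},{"tx":-44,"ty":-9,"tz":15,"ax":0,"ay":0,"az":0,"jaw":-1},{"tx":-44,"ty":-9,"tz":20,"ax":0,"ay":0,"az":0,"jaw":-1},{"tx":-44,"ty":-9,"tz":20,"ax":0,"ay":0,"az":0,"jaw":-1},{"tx":-44,"ty":-9,"tz":20,"ax":0,"ay":0,"az":0,"jaw":-1}]' 40; python3 -m jog '[{"tx":-44,"ty":-9,"tz":20,"ax":0,"ay":0,"az":0,"jaw":-1},{"tx":-44,"ty":-9,"tz":20,"ax":0,"ay":0,"az":0,"jaw":-1},{"tx":-24,"ty":-6,"tz":16,"ax":0,"ay":0,"az":0,"jaw":-1},{"tx":0,"ty":0,"tz":0,"ax":0,"ay":0,"az":0,"jaw":-1}]'; python3 -c "
from h import *; go(481,336,60,73)"
```

```text
time_s: 1.92
eef_pos: [380.7, 389.4, 155.8]
ee_rot: [0.0, 0.148, 0.989, 0.0]
force: [0.3, 1.1, 0.3]
grip_width: 0.999
grip_force: 0.0
time_s: 2.42
eef_pos: [480.0, 333.3, 99.0]
ee_rot: [-0.001, 0.149, 0.989, -0.001]
force: [0.3, 1.1, -0.2]
grip_width: 0.999
grip_force: 0.0
t 2.42 pos [480.  333.3  99. ] yaw 72.8 down [-0.002 -0.001 -1.   ] | tx -0.1 ty 2.9 tz 39.0 az -0.003 grip 1.0 0.0
```

```bash
python3 -m jog '[{"tx":0,"ty":3,"tz":40,"ax":0,"ay":0,"az":0,"jaw":-1},{"tx":0,"ty":0,"tz":36,"ax":0,"ay":0,"az":0,"jaw":-0.3},{"tx":0,"ty":0,"tz":20,"ax":0,"ay":0,"az":0,"jaw":-0.3},{"tx":0,"ty":0,"tz":0,"ax":0,"ay":0,"az":0,"jaw":-0.2},{"tx":0,"ty":0,"tz":0,"ax":0,"ay":0,"az":0,"jaw":1}]' 40; python3 -m jog '[{"tx":0,"ty":0,"tz":0,"ax":0,"ay":0,"az":0,"jaw":1},{"tx":0,"ty":0,"tz":0,"ax":0,"ay":0,"az":0,"jaw":1},{"tx":0,"ty":0,"tz":0,"ax":0,"ay":0,"az":0,"jaw":1},{"tx":0,"ty":0,"tz":0,"ax":0,"ay":0,"az":0,"jaw":1},{"tx":0,"ty":0,"tz":0,"ax":0,"ay":0,"az":0,"jaw":1}]'; python3 -c "
from h import *; go(614.5,-151.5,110,3)"
```

```text
time_s: 3.05
eef_pos: [480.7, 338.0, 5.8]
ee_rot: [0.001, 0.148, 0.989, 0.001]
force: [0.6, 1.0, 0.2]
grip_width: 0.403
grip_force: 0.0
time_s: 3.68
eef_pos: [481.0, 337.8, 5.9]
ee_rot: [0.001, 0.148, 0.989, 0.001]
force: [-2.5, 1.7, 6.6]
grip_width: 0.214
grip_force: 39.6
t 3.67 pos [481.  337.8   5.9] yaw 72.9 down [ 0.002  0.001 -1.   ] | tx -495.7 ty 107.7 tz -104.1 az 1.221 grip 0.21 39.6
```

```bash
python3 -m jog '[{"tx":0,"ty":0,"tz":-30,"ax":0,"ay":0,"az":0,"jaw":1},{"tx":0,"ty":0,"tz":-40,"ax":0,"ay":0,"az":0,"jaw":1},{"tx":0,"ty":0,"tz":-40,"ax":0,"ay":0,"az":0,"jaw":1},{"tx":0,"ty":0,"tz":0,"ax":0,"ay":0,"az":0,"jaw":1}]'; python3 -c "
from h import *; c=cam('side'); save(c,'s1.png')
cv2.imwrite('pics/s1c.png',cv2.resize(c['color'][200:420,220:460,::-1],(600,550)))
go(614.5,-151.5,110,3)"
```

```text
time_s: 4.18
eef_pos: [481.8, 338.0, 117.9]
ee_rot: [0.003, 0.148, 0.989, 0.002]
force: [-0.7, -0.3, -0.1]
grip_width: 0.218
grip_force: 39.2
t 4.22 pos [480.9 337.5 115.7] yaw 72.9 down [ 0.003  0.001 -1.   ] | tx -495.3 ty 107.9 tz 5.7 az 1.221 grip 0.22 39.2
```

View pics/s1c.png

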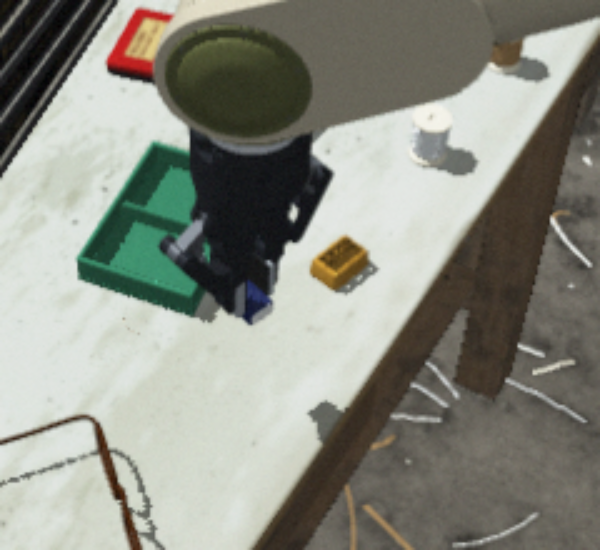

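The eraser is held between the fingers at (255,300). I turn it and carry it to the blue tray.

```bash
python3 -m jog '[{"tx":0,"ty":0,"tz":-5,"ax":0,"ay":0,"az":0.174,"jaw":1},{"tx":0,"ty":0,"tz":0,"ax":0,"ay":0,"az":0.174,"jaw":1},{"tx":0,"ty":0,"tz":0,"ax":0,"ay":0,"az":0.174,"jaw":1},{"tx":0,"ty":0,"tz":0,"ax":0,"ay":0,"az":0.174,"jaw":1},{"tx":0,"ty":0,"tz":0,"ax":0,"ay":0,"az":0.174,"jaw":1}]'; python3 -m jog '[{"tx":0,"ty":0,"tz":0,"ax":0,"ay":0,"az":0.174,"jaw":1},{"tx":0,"ty":0,"tz":0,"ax":0,"ay":0,"az":0.174,"jaw":1},{"tx":-30,"ty":5,"tz":0,"ax":0,"ay":0,"az":0,"jaw":1},{"tx":-40,"ty":9,"tz":0,"ax":0,"ay":0,"az":0,"jaw":1},{"tx":-40,"ty":9,"tz":0,"ax":0,"ay":0,"az":0,"jaw":1}]'; python3 -m jog '[{"tx":-40,"ty":9,"tz":0,"ax":0,"ay":0,"az":0,"jaw":1},{"tx":-40,"ty":9,"tz":0,"ax":0,"ay":0,"az":0,"jaw":1},{"tx":-40,"ty":9,"tz":0,"ax":0,"ay":0,"az":0,"jaw":1},{"tx":-40,"ty":9,"tz":0,"ax":0,"ay":0,"az":0,"jaw":1},{"tx":-40,"ty":9,"tz":0,"ax":0,"ay":0,"az":0,"jaw":1}]';python3 -c "
from h import *; go(614.5,-151.5,110,3)"
```

```text
time_s: 4.85
eef_pos: [479.8, 337.0, 117.9]
ee_rot: [-0.001, 0.554, 0.833, -0.001]
force: [-0.7, -0.6, -0.4]
grip_width: 0.215
grip_force: 39.2
time_s: 5.48
eef_pos: [509.0, 227.5, 118.0]
ee_rot: [-0.001, 0.687, 0.726, -0.001]
force: [0.5, 0.5, -0.6]
grip_width: 0.222
grip_force: 39.2
time_s: 6.1
eef_pos: [565.0, 30.2, 118.1]
ee_rot: [-0.001, 0.687, 0.726, -0.001]
force: [-0.4, -0.2, -0.1]
grip_width: 0.216
grip_force: 39.2
t 6.1 pos [565.   30.2 118.1] yaw 3.1 down [-0.002  0.    -1.   ] | tx -184.1 ty 39.9 tz 8.1 az 0.003 grip 0.22 39.2
```

```bash
python3 -m jog '[{"tx":-45,"ty":10,"tz":0,"ax":0,"ay":0,"az":0,"jaw":1},{"tx":-45,"ty":10,"tz":0,"ax":0,"ay":0,"az":0,"jaw":1},{"tx":-45,"ty":10,"tz":0,"ax":0,"ay":0,"az":0,"jaw":1},{"tx":-45,"ty":9,"tz":0,"ax":0,"ay":0,"az":0,"jaw":1},{"tx":0,"ty":0,"tz":40,"ax":0,"ay":0,"az":0,"jaw":1}]'; python3 -m jog '[{"tx":0,"ty":0,"tz":20,"ax":0,"ay":0,"az":0,"jaw":1},{"tx":0,"ty":0,"tz":0,"ax":0,"ay":0,"az":0,"jaw":1}]';python3 -c "
from h import *; c=cam('side'); save(c,'s2.png')
cv2.imwrite('pics/s2c.png',cv2.resize(c['color'][100:300,320:520,::-1],(600,600)))
go(614.5,-151.5,11,3)"
```

```text
time_s: 6.72
eef_pos: [615.4, -149.7, 79.8]
ee_rot: [0.002, 0.689, 0.725, 0.001]
force: [0.8, -0.4, -1.2]
grip_width: 0.214
grip_force: 39.2
time_s: 6.98
eef_pos: [612.9, -145.6, 56.8]
ee_rot: [-0.002, 0.687, 0.726, -0.001]
force: [0.1, 0.1, 1.1]
grip_width: 0.215
grip_force: 39.2
t 7.03 pos [ 613.7 -145.9   58.5] yaw 3.2 down [-0.002  0.001 -1.   ] | tx -5.6 ty 0.5 tz 47.5 az 0.003 grip 0.21 39.2
```

View pics/s2c.png

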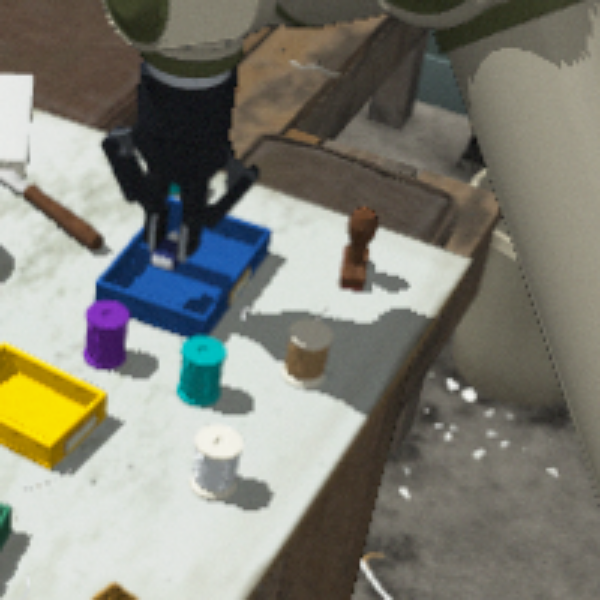

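The eraser hangs over the near blue bay (165,260). I lower it and release.

```bash
python3 -m jog '[{"tx":-6,"ty":0,"tz":25,"ax":0,"ay":0,"az":0,"jaw":1},{"tx":0,"ty":0,"tz":15,"ax":0,"ay":0,"az":0,"jaw":1},{"tx":0,"ty":0,"tz":7,"ax":0,"ay":0,"az":0,"jaw":1},{"tx":0,"ty":0,"tz":0,"ax":0,"ay":0,"az":0,"jaw":1}]'; python3 -m jog '[{"tx":0,"ty":0,"tz":0,"ax":0,"ay":0,"az":0,"jaw":0.1},{"tx":0,"ty":0,"tz":0,"ax":0,"ay":0,"az":0,"jaw":0.1},{"tx":0,"ty":0,"tz":0,"ax":0,"ay":0,"az":0,"jaw":0.1},{"tx":0,"ty":0,"tz":-20,"ax":0,"ay":0,"az":0,"jaw":0.1},{"tx":0,"ty":0,"tz":-40,"ax":0,"ay":0,"az":0,"jaw":0.1}]';python3 -m jog '[{"tx":0,"ty":0,"tz":-40,"ax":0,"ay":0,"az":0,"jaw":-1},{"tx":0,"ty":0,"tz":-20,"ax":0,"ay":0,"az":0,"jaw":-1},{"tx":0,"ty":0,"tz":0,"ax":0,"ay":0,"az":0,"jaw":-1}]';python3 -c "
from h import *; go(494,-275.5,140,3)"
```

```text
time_s: 7.52
eef_pos: [614.6, -151.9, 12.4]
ee_rot: [-0.0, 0.687, 0.726, -0.0]
force: [-0.5, -0.3, 0.3]
grip_width: 0.215
grip_force: 39.2
time_s: 8.15
eef_pos: [614.0, -151.9, 73.0]
ee_rot: [-0.001, 0.687, 0.726, -0.0]
force: [-0.0, -0.1, 0.4]
grip_width: 0.453
grip_force: 0.0
time_s: 8.52
eef_pos: [615.3, -152.4, 135.0]
ee_rot: [0.002, 0.687, 0.726, 0.001]
force: [0.2, -0.5, -0.2]
grip_width: 1.0
grip_force: 0.0
t 8.53 pos [ 615.3 -152.4  135. ] yaw 3.2 down [ 0.004 -0.002 -1.   ] | tx -116.6 ty -127.6 tz -5.0 az 0.003 grip 1.0 0.0
```

```bash
python3 -m jog '[{"tx":-39,"ty":-42,"tz":-5,"ax":0,"ay":0,"az":0,"jaw":-1},{"tx":-39,"ty":-42,"tz":0,"ax":0,"ay":0,"az":0,"jaw":-1},{"tx":-39,"ty":-43,"tz":0,"ax":0,"ay":0,"az":0,"jaw":-1},{"tx":0,"ty":0,"tz":0,"ax":0,"ay":0,"az":0,"jaw":-1},{"tx":0,"ty":0,"tz":0,"ax":0,"ay":0,"az":0,"jaw":-1}]';python3 -c "
from h import *; c=cam('side'); 
cv2.imwrite('pics/s3c.png',cv2.resize(c['color'][100:250,340:500,::-1],(640,600)))
go(494,-275.5,36,3)"
```

```text
time_s: 9.15
eef_pos: [494.2, -275.5, 136.9]
ee_rot: [-0.0, 0.687, 0.726, 0.0]
force: [0.6, 0.3, -1.1]
grip_width: 1.003
grip_force: 0.0
t 9.2 pos [ 494.6 -275.2  137. ] yaw 3.2 down [-0.     0.001 -1.   ] | tx -0.3 ty -0.6 tz 101.0 az 0.003 grip 1.0 0.0
```

View pics/s3c.png

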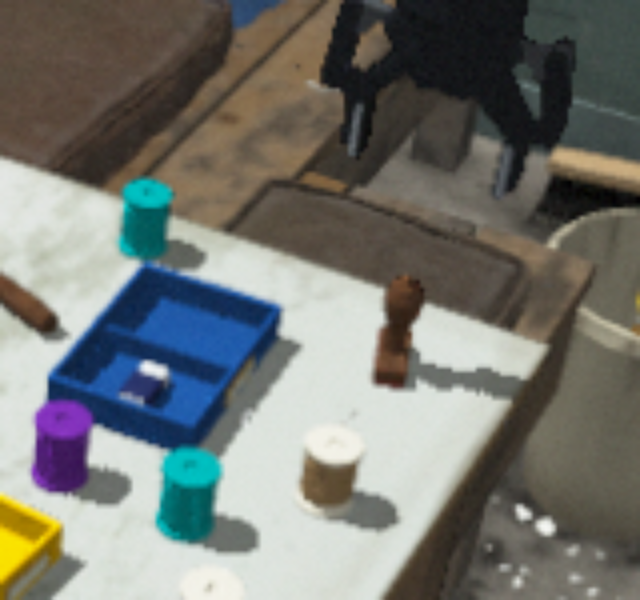

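The eraser lies flat in its bay (148,385), and the stamp (398,330) is below the open gripper. I descend and grip.

```bash
python3 -m jog '[{"tx":0,"ty":0,"tz":35,"ax":0,"ay":0,"az":0,"jaw":-1},{"tx":0,"ty":0,"tz":35,"ax":0,"ay":0,"az":0,"jaw":-1},{"tx":0,"ty":0,"tz":20,"ax":0,"ay":0,"az":0,"jaw":-1},{"tx":0,"ty":0,"tz":11,"ax":0,"ay":0,"az":0,"jaw":-1},{"tx":0,"ty":0,"tz":0,"ax":0,"ay":0,"az":0,"jaw":0}]' 40; python3 -m jog '[{"tx":0,"ty":0,"tz":0,"ax":0,"ay":0,"az":0,"jaw":1},{"tx":0,"ty":0,"tz":0,"ax":0,"ay":0,"az":0,"jaw":1},{"tx":0,"ty":0,"tz":0,"ax":0,"ay":0,"az":0,"jaw":1},{"tx":0,"ty":0,"tz":0,"ax":0,"ay":0,"az":0,"jaw":1},{"tx":0,"ty":0,"tz":0,"ax":0,"ay":0,"az":0,"jaw":1}]'; python3 -m jog '[{"tx":0,"ty":0,"tz":-5,"ax":0,"ay":0,"az":0,"jaw":1},{"tx":0,"ty":0,"tz":-20,"ax":0,"ay":0,"az":0,"jaw":1},{"tx":0,"ty":0,"tz":-20,"ax":0,"ay":0,"az":0,"jaw":1},{"tx":0,"ty":0,"tz":-15,"ax":0,"ay":0,"az":0,"jaw":1},{"tx":0,"ty":0,"tz":0,"ax":0,"ay":0,"az":0,"jaw":1}]';python3 -c "
from h import *; c=cam('side'); 
cv2.imwrite('pics/s4c.png',cv2.resize(c['color'][80:230,340:500,::-1],(640,600)))
go(618.5,-223.5,95,3)"
```

```text
time_s: 9.82
eef_pos: [494.5, -275.2, 36.0]
ee_rot: [-0.0, 0.687, 0.727, -0.0]
force: [0.4, 0.0, -0.0]
grip_width: 0.816
grip_force: 0.0
time_s: 10.45
eef_pos: [494.5, -276.2, 37.1]
ee_rot: [0.001, 0.687, 0.726, 0.0]
force: [-0.3, 0.8, 6.6]
grip_width: 0.271
grip_force: 39.2
time_s: 11.08
eef_pos: [494.5, -276.2, 97.1]
ee_rot: [0.001, 0.687, 0.726, 0.0]
force: [0.6, 0.2, -0.8]
grip_width: 0.27
grip_force: 39.2
t 11.12 pos [ 494.1 -275.9   96.2] yaw 3.2 down [ 0. -0. -1.] | tx 45.8 ty 127.0 tz 1.2 az 0.003 grip 0.28 39.2
```

View pics/s4c.png

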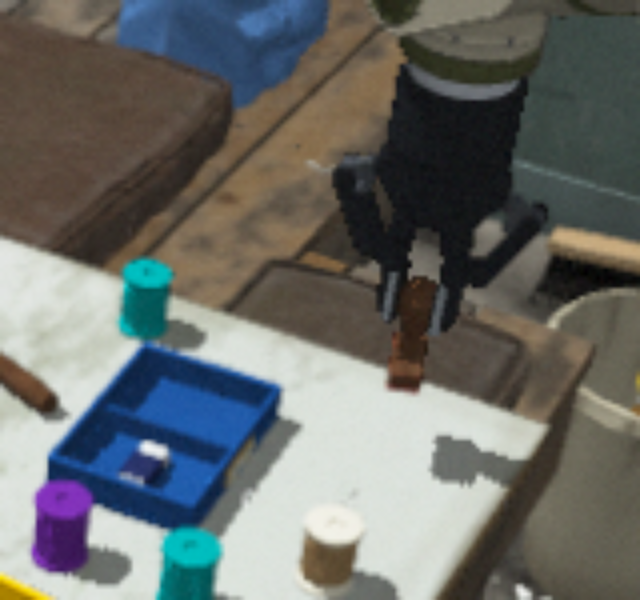

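The stamp is held upright (410,335). I carry it to the far blue bay.

```bash
python3 -m jog '[{"tx":9,"ty":25,"tz":0,"ax":0,"ay":0,"az":0,"jaw":1},{"tx":12,"ty":34,"tz":0,"ax":0,"ay":0,"az":0,"jaw":1},{"tx":14,"ty":38,"tz":0,"ax":0,"ay":0,"az":0,"jaw":1},{"tx":10,"ty":30,"tz":0,"ax":0,"ay":0,"az":0,"jaw":1},{"tx":0,"ty":0,"tz":20,"ax":0,"ay":0,"az":0,"jaw":1}]'; python3 -m jog '[{"tx":0,"ty":0,"tz":20,"ax":0,"ay":0,"az":0,"jaw":1},{"tx":0,"ty":0,"tz":8,"ax":0,"ay":0,"az":0,"jaw":1},{"tx":0,"ty":0,"tz":0,"ax":0,"ay":0,"az":0,"jaw":1},{"tx":0,"ty":0,"tz":0,"ax":0,"ay":0,"az":0,"jaw":1}]'; python3 -c "
from h import *; go(618.5,-223.5,42,3); print(sense()['force'])"
```

```text
time_s: 11.75
eef_pos: [620.3, -222.9, 75.8]
ee_rot: [0.001, 0.687, 0.727, 0.0]
force: [0.2, -0.1, -0.9]
grip_width: 0.274
grip_force: 39.3
time_s: 12.25
eef_pos: [618.7, -224.4, 49.1]
ee_rot: [0.001, 0.688, 0.726, 0.0]
force: [0.8, -0.4, -0.2]
grip_width: 0.273
grip_force: 39.3
t 12.25 pos [ 618.7 -224.4   49.1] yaw 3.1 down [ 0.001 -0.001 -1.   ] | tx 0.9 ty -0.2 tz 7.1 az 0.002 grip 0.27 39.3
[ 0.82866151 -0.40547045 -0.2286823 ]
```

```bash
python3 -m jog '[{"tx":0,"ty":0,"tz":5,"ax":0,"ay":0,"az":0,"jaw":1},{"tx":0,"ty":0,"tz":2,"ax":0,"ay":0,"az":0,"jaw":1},{"tx":0,"ty":0,"tz":1,"ax":0,"ay":0,"az":0,"jaw":1},{"tx":0,"ty":0,"tz":0,"ax":0,"ay":0,"az":0,"jaw":1}]'; python3 -m jog '[{"tx":0,"ty":0,"tz":0,"ax":0,"ay":0,"az":0,"jaw":0.3},{"tx":0,"ty":0,"tz":0,"ax":0,"ay":0,"az":0,"jaw":0},{"tx":0,"ty":0,"tz":0,"ax":0,"ay":0,"az":0,"jaw":-0.4},{"tx":0,"ty":0,"tz":0,"ax":0,"ay":0,"az":0,"jaw":-0.7},{"tx":0,"ty":0,"tz":-20,"ax":0,"ay":0,"az":0,"jaw":-0.8}]';python3 -m jog '[{"tx":0,"ty":0,"tz":-40,"ax":0,"ay":0,"az":0,"jaw":-1},{"tx":0,"ty":0,"tz":-40,"ax":0,"ay":0,"az":0,"jaw":-1},{"tx":0,"ty":0,"tz":0,"ax":0,"ay":0,"az":0,"jaw":-1}]';python3 -c "
from h import *;c=cam('side'); 
cv2.imwrite('pics/s5c.png',cv2.resize(c['color'][120:270,340:500,::-1],(640,600)))
P,C=cloud(c)
m=(np.hypot(P[:,0]-475,P[:,1]+124)<40)&(P[:,2]>35)&(P[:,2]<60); print(rect(P[m]),P[m].mean(0))
go(475,-125,120,3)"
```

```text
time_s: 12.75
eef_pos: [618.6, -224.0, 41.2]
ee_rot: [0.0, 0.687, 0.726, -0.0]
force: [-2.6, 1.6, 4.9]
grip_width: 0.273
grip_force: 39.9
time_s: 13.38
eef_pos: [617.7, -223.6, 59.6]
ee_rot: [-0.002, 0.687, 0.726, -0.0]
force: [0.7, 0.3, 0.3]
grip_width: 0.899
grip_force: 0.0
time_s: 13.75
eef_pos: [620.0, -224.8, 145.5]
ee_rot: [0.004, 0.687, 0.726, 0.001]
force: [-0.2, 0.3, -0.5]
grip_width: 0.999
grip_force: 0.0
[ 473.8 -124.2   31.2   35.4   21.7] [ 474.06374934 -122.85180441   42.86926304]
t 13.8 pos [ 619.1 -224.3  142.8] yaw 3.2 down [ 0.003 -0.002 -1.   ] | tx 106.7 ty -138.7 tz 22.8 az 0.003 grip 1.0 0.0
```

View pics/s5c.png

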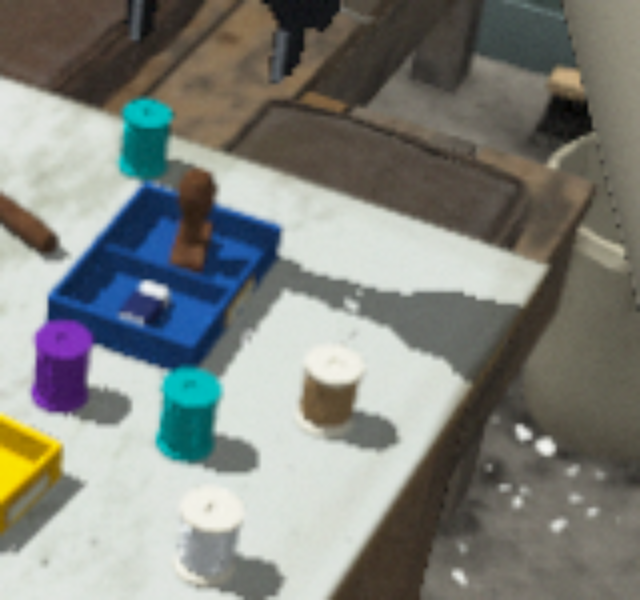

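The stamp stands upright in the far bay (195,220). The brown reel is next.

```bash
python3 -m jog '[{"tx":0,"ty":0,"tz":0,"ax":0,"ay":0,"az":-0.12,"jaw":-1},{"tx":41,"ty":-41,"tz":0,"ax":0,"ay":0,"az":0,"jaw":-1},{"tx":41,"ty":-42,"tz":10,"ax":0,"ay":0,"az":0,"jaw":-1},{"tx":41,"ty":-42,"tz":13,"ax":0,"ay":0,"az":0,"jaw":-1},{"tx":0,"ty":0,"tz":0,"ax":0,"ay":0,"az":0,"jaw":-1}]';python3 -c "
from h import *; go(475,-124.5,15,10)"
```

```text
time_s: 14.42
eef_pos: [469.4, -121.4, 115.2]
ee_rot: [-0.004, 0.642, 0.767, -0.001]
force: [1.0, -1.5, 0.0]
grip_width: 0.999
grip_force: 0.0
t 14.43 pos [ 469.4 -121.4  115.2] yaw 10.1 down [-0.007  0.004 -1.   ] | tx -4.0 ty 5.0 tz 100.2 az 0.002 grip 1.0 0.0
```

```bash
python3 -m jog '[{"tx":0,"ty":0,"tz":30,"ax":0,"ay":0,"az":0,"jaw":-1},{"tx":0,"ty":0,"tz":18,"ax":0,"ay":0,"az":0,"jaw":-1},{"tx":0,"ty":0,"tz":0,"ax":0,"ay":0,"az":0,"jaw":-1},{"tx":0,"ty":0,"tz":0,"ax":0,"ay":0,"az":0,"jaw":-1}]';python3 -c "
from h import *; go(475,-124.5,15,10)"
```

```text
time_s: 14.92
eef_pos: [474.6, -125.0, 70.0]
ee_rot: [0.001, 0.643, 0.766, 0.0]
force: [-0.9, -0.4, 0.9]
grip_width: 1.0
grip_force: 0.0
t 14.93 pos [ 474.6 -125.    70. ] yaw 10.0 down [ 0.001 -0.001 -1.   ] | tx 0.4 ty 0.5 tz 55.0 az 0.000 grip 1.0 0.0
```

```bash
python3 -m jog '[{"tx":0,"ty":0,"tz":30,"ax":0,"ay":0,"az":0,"jaw":-1},{"tx":0,"ty":0,"tz":18,"ax":0,"ay":0,"az":0,"jaw":-1},{"tx":0,"ty":0,"tz":7,"ax":0,"ay":0,"az":0,"jaw":-1},{"tx":0,"ty":0,"tz":0,"ax":0,"ay":0,"az":0,"jaw":-0.3},{"tx":0,"ty":0,"tz":0,"ax":0,"ay":0,"az":0,"jaw":0}]';python3 -m jog '[{"tx":0,"ty":0,"tz":0,"ax":0,"ay":0,"az":0,"jaw":1},{"tx":0,"ty":0,"tz":0,"ax":0,"ay":0,"az":0,"jaw":1},{"tx":0,"ty":0,"tz":0,"ax":0,"ay":0,"az":0,"jaw":1},{"tx":0,"ty":0,"tz":0,"ax":0,"ay":0,"az":0,"jaw":1}]' 40;python3 -m jog '[{"tx":0,"ty":0,"tz":-20,"ax":0,"ay":0,"az":0,"jaw":1},{"tx":0,"ty":0,"tz":-35,"ax":0,"ay":0,"az":0,"jaw":1},{"tx":0,"ty":0,"tz":-35,"ax":0,"ay":0,"az":0,"jaw":1},{"tx":0,"ty":0,"tz":-20,"ax":0,"ay":0,"az":0,"jaw":1},{"tx":0,"ty":0,"tz":0,"ax":0,"ay":0,"az":0,"jaw":1}]';python3 -c "
from h import *; go(627,198,110,10)"
```

```text
time_s: 15.55
eef_pos: [474.5, -124.9, 15.2]
ee_rot: [0.001, 0.643, 0.766, 0.0]
force: [-0.1, -0.1, -0.5]
grip_width: 0.604
grip_force: 0.0
time_s: 16.05
eef_pos: [474.4, -124.9, 15.2]
ee_rot: [0.001, 0.643, 0.766, 0.0]
force: [-0.0, 1.0, 5.5]
grip_width: 0.406
grip_force: 39.7
time_s: 16.68
eef_pos: [474.6, -124.9, 125.5]
ee_rot: [0.002, 0.643, 0.766, 0.0]
force: [0.3, 0.3, -0.9]
grip_width: 0.409
grip_force: 40.0
t 16.68 pos [ 474.6 -124.9  125.5] yaw 10.0 down [ 0.003 -0.002 -1.   ] | tx 291.5 ty 206.2 tz 15.5 az 0.001 grip 0.41 40.0
```

```bash
python3 -m jog '[{"tx":30,"ty":21,"tz":0,"ax":0,"ay":0,"az":0,"jaw":1},{"tx":40,"ty":28,"tz":0,"ax":0,"ay":0,"az":0,"jaw":1},{"tx":42,"ty":30,"tz":0,"ax":0,"ay":0,"az":0,"jaw":1},{"tx":42,"ty":30,"tz":0,"ax":0,"ay":0,"az":0,"jaw":1},{"tx":42,"ty":30,"tz":0,"ax":0,"ay":0,"az":0,"jaw":1}]';python3 -m jog '[{"tx":42,"ty":30,"tz":0,"ax":0,"ay":0,"az":0,"jaw":1},{"tx":34,"ty":24,"tz":0,"ax":0,"ay":0,"az":0,"jaw":1},{"tx":19,"ty":13,"tz":10,"ax":0,"ay":0,"az":0,"jaw":1},{"tx":0,"ty":0,"tz":30,"ax":0,"ay":0,"az":0,"jaw":1},{"tx":0,"ty":0,"tz":0,"ax":0,"ay":0,"az":0,"jaw":1}]';python3 -c "
from h import *; go(627,198,20,10)
c=cam('side'); 
cv2.imwrite('pics/s6c.png',cv2.resize(c['color'][180:380,220:420,::-1],(600,600)))"
```

```text
time_s: 17.3
eef_pos: [576.8, 94.2, 122.9]
ee_rot: [-0.001, 0.643, 0.766, -0.001]
force: [1.2, -0.2, 0.3]
grip_width: 0.409
grip_force: 40.0
time_s: 17.92
eef_pos: [624.4, 197.7, 80.7]
ee_rot: [-0.002, 0.643, 0.766, -0.002]
force: [0.6, -0.4, -0.4]
grip_width: 0.414
grip_force: 40.0
t 17.93 pos [624.4 197.7  80.7] yaw 10.0 down [-0.007 -0.001 -1.   ] | tx -0.1 ty 2.6 tz 60.7 az 0.001 grip 0.41 40.0
```

View pics/s6c.png

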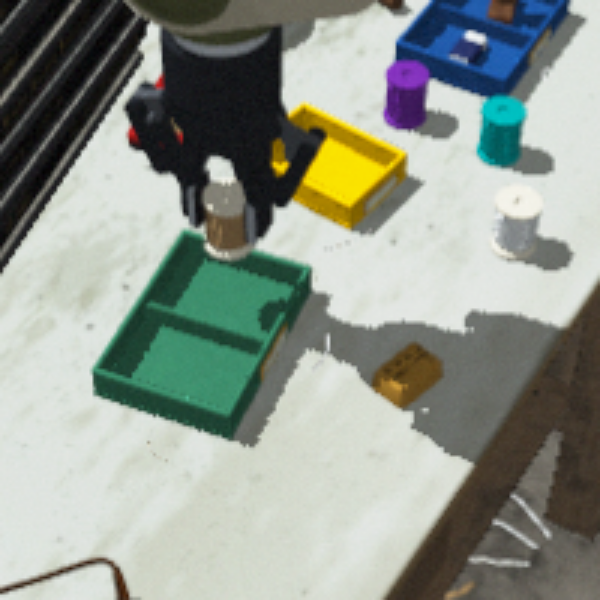

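The brown reel is held upright over the far green bay (228,220). I lower it to z≈20 and open slightly.

```bash
python3 -m jog '[{"tx":0,"ty":0,"tz":30,"ax":0,"ay":0,"az":0,"jaw":1},{"tx":0,"ty":0,"tz":20,"ax":0,"ay":0,"az":0,"jaw":1},{"tx":0,"ty":0,"tz":6,"ax":0,"ay":0,"az":0,"jaw":1},{"tx":0,"ty":0,"tz":0,"ax":0,"ay":0,"az":0,"jaw":1},{"tx":0,"ty":0,"tz":0,"ax":0,"ay":0,"az":0,"jaw":1}]';python3 -c "
from h import *; go(627,198,19.5,10);print(sense()['force'])"
```

```text
time_s: 18.6
eef_pos: [626.7, 197.8, 29.4]
ee_rot: [0.001, 0.643, 0.766, 0.001]
force: [0.1, 1.1, -0.2]
grip_width: 0.408
grip_force: 40.0
t 18.6 pos [626.7 197.8  29.4] yaw 10.0 down [ 0.002  0.    -1.   ] | tx 0.1 ty 0.3 tz 9.9 az 0.000 grip 0.41 40.0
[ 0.13053193  1.06175232 -0.16397731]
```

```bash
python3 -m jog '[{"tx":0,"ty":0,"tz":6,"ax":0,"ay":0,"az":0,"jaw":1},{"tx":0,"ty":0,"tz":3,"ax":0,"ay":0,"az":0,"jaw":1},{"tx":0,"ty":0,"tz":1,"ax":0,"ay":0,"az":0,"jaw":1},{"tx":0,"ty":0,"tz":0,"ax":0,"ay":0,"az":0,"jaw":1}]';python3 -m jog '[{"tx":0,"ty":0,"tz":0,"ax":0,"ay":0,"az":0,"jaw":0},{"tx":0,"ty":0,"tz":0,"ax":0,"ay":0,"az":0,"jaw":-0.2},{"tx":0,"ty":0,"tz":0,"ax":0,"ay":0,"az":0,"jaw":-0.2},{"tx":0,"ty":0,"tz":-20,"ax":0,"ay":0,"az":0,"jaw":-0.2},{"tx":0,"ty":0,"tz":-40,"ax":0,"ay":0,"az":0,"jaw":-0.2}]';python3 -m jog '[{"tx":0,"ty":0,"tz":-40,"ax":0,"ay":0,"az":0,"jaw":-1},{"tx":0,"ty":0,"tz":0,"ax":0,"ay":0,"az":0,"jaw":-1}]';python3 -c "
from h import *; go(481,28,115,10)
c=cam('side');P,C=cloud(c)
m=(np.hypot(P[:,0]-481,P[:,1]-28)<40)&(P[:,2]>35)&(P[:,2]<60); print(rect(P[m]))"
```

```text
time_s: 19.1
eef_pos: [626.2, 197.8, 19.2]
ee_rot: [0.0, 0.643, 0.766, -0.0]
force: [-4.2, -0.7, 8.0]
grip_width: 0.408
grip_force: 40.7
time_s: 19.73
eef_pos: [625.6, 197.7, 78.9]
ee_rot: [-0.001, 0.643, 0.766, -0.001]
force: [-0.6, 0.6, 1.2]
grip_width: 0.597
grip_force: 0.0
time_s: 19.98
eef_pos: [627.9, 198.1, 123.4]
ee_rot: [0.003, 0.643, 0.766, 0.003]
force: [-0.1, -0.2, -0.1]
grip_width: 0.986
grip_force: 0.0
t 19.98 pos [627.9 198.1 123.4] yaw 10.0 down [ 0.008  0.001 -1.   ] | tx -142.0 ty -174.2 tz 8.4 az 0.001 grip 0.99 0.0
[480.9  28.1  36.   36.7 -21.5]
```

```bash
python3 -m jog '[{"tx":-26,"ty":-32,"tz":0,"ax":0,"ay":0,"az":0,"jaw":-1},{"tx":-34,"ty":-42,"tz":0,"ax":0,"ay":0,"az":0,"jaw":-1},{"tx":-36,"ty":-44,"tz":0,"ax":0,"ay":0,"az":0,"jaw":-1},{"tx":-30,"ty":-36,"tz":0,"ax":0,"ay":0,"az":0,"jaw":-1},{"tx":-15,"ty":-19,"tz":10,"ax":0,"ay":0,"az":0,"jaw":-1}]';python3 -m jog '[{"tx":0,"ty":0,"tz":30,"ax":0,"ay":0,"az":0,"jaw":-1},{"tx":0,"ty":0,"tz":10,"ax":0,"ay":0,"az":0,"jaw":-1},{"tx":0,"ty":0,"tz":0,"ax":0,"ay":0,"az":0,"jaw":-1},{"tx":0,"ty":0,"tz":0,"ax":0,"ay":0,"az":0,"jaw":-1}]';python3 -c "
from h import *; go(481,27.5,15,10)"
```

```text
time_s: 20.65
eef_pos: [479.0, 27.5, 108.3]
ee_rot: [-0.0, 0.643, 0.766, -0.0]
force: [1.2, -0.0, 0.2]
grip_width: 1.0
grip_force: 0.0
time_s: 21.15
eef_pos: [480.9, 29.0, 69.0]
ee_rot: [0.0, 0.642, 0.766, 0.0]
force: [-0.4, 0.3, 1.0]
grip_width: 1.003
grip_force: 0.0
t 21.15 pos [480.9  29.   69. ] yaw 10.1 down [ 0.001 -0.    -1.   ] | tx -1.5 ty -0.1 tz 54.0 az 0.001 grip 1.0 0.0
```

```bash
python3 -m jog '[{"tx":-1,"ty":0,"tz":30,"ax":0,"ay":0,"az":0,"jaw":-1},{"tx":0,"ty":0,"tz":18,"ax":0,"ay":0,"az":0,"jaw":-1},{"tx":0,"ty":0,"tz":6,"ax":0,"ay":0,"az":0,"jaw":-1},{"tx":0,"ty":0,"tz":0,"ax":0,"ay":0,"az":0,"jaw":-0.3},{"tx":0,"ty":0,"tz":0,"ax":0,"ay":0,"az":0,"jaw":0}]';python3 -m jog '[{"tx":0,"ty":0,"tz":0,"ax":0,"ay":0,"az":0,"jaw":1},{"tx":0,"ty":0,"tz":0,"ax":0,"ay":0,"az":0,"jaw":1},{"tx":0,"ty":0,"tz":0,"ax":0,"ay":0,"az":0,"jaw":1},{"tx":0,"ty":0,"tz":0,"ax":0,"ay":0,"az":0,"jaw":1}]' 40;python3 -m jog '[{"tx":0,"ty":0,"tz":-20,"ax":0,"ay":0,"az":0,"jaw":1},{"tx":0,"ty":0,"tz":-35,"ax":0,"ay":0,"az":0,"jaw":1},{"tx":0,"ty":0,"tz":-35,"ax":0,"ay":0,"az":0,"jaw":1},{"tx":0,"ty":0,"tz":-20,"ax":0,"ay":0,"az":0,"jaw":1},{"tx":0,"ty":0,"tz":0,"ax":0,"ay":0,"az":0,"jaw":1}]';python3 -c "
from h import *; go(614,268,125,10)"
```

```text
time_s: 21.78
eef_pos: [481.1, 27.8, 15.1]
ee_rot: [0.001, 0.643, 0.766, 0.0]
force: [-0.2, -0.3, 0.1]
grip_width: 0.604
grip_force: 0.0
time_s: 22.28
eef_pos: [480.9, 27.8, 15.1]
ee_rot: [0.001, 0.643, 0.766, 0.0]
force: [-1.9, -0.3, 6.0]
grip_width: 0.41
grip_force: 39.6
time_s: 22.9
eef_pos: [481.2, 27.7, 125.5]
ee_rot: [0.001, 0.643, 0.766, 0.001]
force: [0.9, -0.4, -0.5]
grip_width: 0.41
grip_force: 40.0
t 22.9 pos [481.2  27.7 125.5] yaw 10.0 down [ 0.003 -0.001 -1.   ] | tx 213.6 ty 172.5 tz 0.5 az 0.001 grip 0.41 40.0
```

```bash
python3 -m jog '[{"tx":30,"ty":24,"tz":0,"ax":0,"ay":0,"az":0,"jaw":1},{"tx":40,"ty":32,"tz":0,"ax":0,"ay":0,"az":0,"jaw":1},{"tx":45,"ty":37,"tz":0,"ax":0,"ay":0,"az":0,"jaw":1},{"tx":45,"ty":37,"tz":0,"ax":0,"ay":0,"az":0,"jaw":1},{"tx":34,"ty":27,"tz":0,"ax":0,"ay":0,"az":0,"jaw":1}]';python3 -m jog '[{"tx":19,"ty":15,"tz":10,"ax":0,"ay":0,"az":0,"jaw":1},{"tx":0,"ty":0,"tz":35,"ax":0,"ay":0,"az":0,"jaw":1},{"tx":0,"ty":0,"tz":35,"ax":0,"ay":0,"az":0,"jaw":1},{"tx":0,"ty":0,"tz":10,"ax":0,"ay":0,"az":0,"jaw":1},{"tx":0,"ty":0,"tz":0,"ax":0,"ay":0,"az":0,"jaw":1}]';python3 -c "
from h import *; go(614,268,19.5,10)"
```

```text
time_s: 23.52
eef_pos: [601.5, 248.2, 122.5]
ee_rot: [-0.001, 0.642, 0.766, -0.001]
force: [0.2, -0.9, -0.1]
grip_width: 0.408
grip_force: 40.1
time_s: 24.15
eef_pos: [612.7, 267.4, 33.9]
ee_rot: [-0.0, 0.643, 0.766, -0.0]
force: [0.3, -0.2, -0.8]
grip_width: 0.406
grip_force: 40.1
t 24.15 pos [612.7 267.4  33.9] yaw 10.0 down [-0.001 -0.    -1.   ] | tx 0.4 ty 1.4 tz 14.4 az 0.000 grip 0.41 40.1
```

```bash
python3 -m jog '[{"tx":0,"ty":0,"tz":8,"ax":0,"ay":0,"az":0,"jaw":1},{"tx":0,"ty":0,"tz":4,"ax":0,"ay":0,"az":0,"jaw":1},{"tx":0,"ty":0,"tz":2,"ax":0,"ay":0,"az":0,"jaw":1},{"tx":0,"ty":0,"tz":0,"ax":0,"ay":0,"az":0,"jaw":1}]';python3 -m jog '[{"tx":0,"ty":0,"tz":0,"ax":0,"ay":0,"az":0,"jaw":0},{"tx":0,"ty":0,"tz":0,"ax":0,"ay":0,"az":0,"jaw":-0.2},{"tx":0,"ty":0,"tz":0,"ax":0,"ay":0,"az":0,"jaw":-0.2},{"tx":0,"ty":0,"tz":-20,"ax":0,"ay":0,"az":0,"jaw":-0.2},{"tx":0,"ty":0,"tz":-40,"ax":0,"ay":0,"az":0,"jaw":-0.2}]';python3 -m jog '[{"tx":0,"ty":0,"tz":-40,"ax":0,"ay":0,"az":0.14,"jaw":-1},{"tx":0,"ty":0,"tz":0,"ax":0,"ay":0,"az":0.14,"jaw":-1},{"tx":0,"ty":0,"tz":0,"ax":0,"ay":0,"az":0.14,"jaw":-1},{"tx":0,"ty":0,"tz":0,"ax":0,"ay":0,"az":0,"jaw":-1}]';python3 -c "
from h import *; go(482.5,190.5,100,-14)"
```

```text
time_s: 24.65
eef_pos: [612.9, 267.5, 20.4]
ee_rot: [0.0, 0.643, 0.766, 0.0]
force: [-0.7, 0.2, 0.0]
grip_width: 0.41
grip_force: 40.1
time_s: 25.28
eef_pos: [612.3, 267.4, 80.9]
ee_rot: [-0.001, 0.643, 0.766, -0.001]
force: [0.8, 0.1, 0.9]
grip_width: 0.6
grip_force: 0.0
time_s: 25.78
eef_pos: [613.1, 267.6, 121.7]
ee_rot: [0.0, 0.788, 0.616, 0.001]
force: [-0.1, -0.2, 0.9]
grip_width: 0.996
grip_force: 0.0
t 25.77 pos [613.1 267.6 121.7] yaw -14.0 down [ 0.002  0.    -1.   ] | tx -106.4 ty -108.0 tz 21.7 az 0.001 grip 1.0 0.0
```

```bash
python3 -m jog '[{"tx":-26,"ty":-27,"tz":0,"ax":0,"ay":0,"az":0,"jaw":-1},{"tx":-36,"ty":-36,"tz":0,"ax":0,"ay":0,"az":0,"jaw":-1},{"tx":-30,"ty":-30,"tz":10,"ax":0,"ay":0,"az":0,"jaw":-1},{"tx":-14,"ty":-15,"tz":30,"ax":0,"ay":0,"az":0,"jaw":-1},{"tx":0,"ty":0,"tz":20,"ax":0,"ay":0,"az":0,"jaw":-1}]';python3 -m jog '[{"tx":0,"ty":0,"tz":0,"ax":0,"ay":0,"az":0,"jaw":-1},{"tx":0,"ty":0,"tz":0,"ax":0,"ay":0,"az":0,"jaw":-1}]';python3 -c "
from h import *; go(482.5,190.5,3,-14)
c=cam('side'); 
cv2.imwrite('pics/s7c.png',cv2.resize(c['color'][180:380,220:420,::-1],(600,600)))"
```

```text
time_s: 26.4
eef_pos: [481.4, 190.4, 60.3]
ee_rot: [-0.0, 0.787, 0.617, -0.0]
force: [0.6, 0.5, 0.7]
grip_width: 0.994
grip_force: 0.0
time_s: 26.65
eef_pos: [483.1, 191.1, 61.4]
ee_rot: [0.0, 0.788, 0.616, 0.001]
force: [-0.8, -1.6, -0.3]
grip_width: 0.997
grip_force: 0.0
t 26.65 pos [483.1 191.1  61.4] yaw -14.0 down [ 0.002  0.    -1.   ] | tx -0.7 ty -0.4 tz 58.4 az 0.001 grip 1.0 0.0
```

View pics/s7c.png

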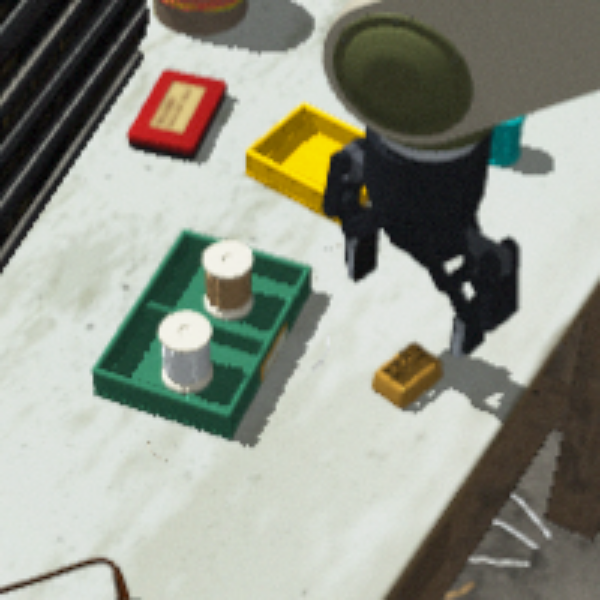

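Both reels stand in separate green bays (brown at 228,278, white at 186,350). The open gripper is above the wax (407,375). I descend and grip.

```bash
python3 -m jog '[{"tx":0,"ty":0,"tz":30,"ax":0,"ay":0,"az":0,"jaw":-0.6},{"tx":0,"ty":0,"tz":18,"ax":0,"ay":0,"az":0,"jaw":-0.4},{"tx":0,"ty":0,"tz":8,"ax":0,"ay":0,"az":0,"jaw":-0.2},{"tx":0,"ty":0,"tz":2,"ax":0,"ay":0,"az":0,"jaw":0},{"tx":0,"ty":0,"tz":0,"ax":0,"ay":0,"az":0,"jaw":1}]' 40;python3 -m jog '[{"tx":0,"ty":0,"tz":0,"ax":0,"ay":0,"az":0,"jaw":1},{"tx":0,"ty":0,"tz":0,"ax":0,"ay":0,"az":0,"jaw":1},{"tx":0,"ty":0,"tz":0,"ax":0,"ay":0,"az":0,"jaw":1},{"tx":0,"ty":0,"tz":0,"ax":0,"ay":0,"az":0,"jaw":1}]';python3 -m jog '[{"tx":0,"ty":0,"tz":-20,"ax":0,"ay":0,"az":0,"jaw":1},{"tx":0,"ty":0,"tz":-35,"ax":0,"ay":0,"az":0,"jaw":1},{"tx":0,"ty":0,"tz":-35,"ax":0,"ay":0,"az":0,"jaw":1},{"tx":0,"ty":0,"tz":-20,"ax":0,"ay":0,"az":-0.16,"jaw":1},{"tx":0,"ty":0,"tz":0,"ax":0,"ay":0,"az":0,"jaw":1}]';python3 -c "
from h import *; go(639,41,110,-5)"
```

```text
time_s: 27.32
eef_pos: [482.9, 191.0, 3.1]
ee_rot: [0.0, 0.788, 0.615, 0.001]
force: [-0.5, -0.6, -0.4]
grip_width: 0.343
grip_force: 39.5
time_s: 27.82
eef_pos: [482.9, 191.0, 3.1]
ee_rot: [0.0, 0.788, 0.615, 0.001]
force: [-1.6, 0.9, 5.7]
grip_width: 0.341
grip_force: 40.4
time_s: 28.45
eef_pos: [482.9, 191.0, 113.4]
ee_rot: [0.001, 0.737, 0.676, 0.001]
force: [-0.4, 0.1, -1.2]
grip_width: 0.339
grip_force: 39.8
t 28.45 pos [482.9 191.  113.4] yaw -4.9 down [ 0.003  0.    -1.   ] | tx -135.8 ty 168.6 tz 3.4 az 0.001 grip 0.34 39.8
```

```bash
python3 -m jog '[{"tx":-27,"ty":33,"tz":0,"ax":0,"ay":0,"az":0,"jaw":1},{"tx":-34,"ty":42,"tz":0,"ax":0,"ay":0,"az":0,"jaw":1},{"tx":-34,"ty":42,"tz":0,"ax":0,"ay":0,"az":0,"jaw":1},{"tx":-27,"ty":34,"tz":0,"ax":0,"ay":0,"az":0,"jaw":1},{"tx":-14,"ty":18,"tz":5,"ax":0,"ay":0,"az":0,"jaw":1}]';python3 -m jog '[{"tx":0,"ty":0,"tz":30,"ax":0,"ay":0,"az":0,"jaw":1},{"tx":0,"ty":0,"tz":30,"ax":0,"ay":0,"az":0,"jaw":1},{"tx":0,"ty":0,"tz":0,"ax":0,"ay":0,"az":0,"jaw":1},{"tx":0,"ty":0,"tz":0,"ax":0,"ay":0,"az":0,"jaw":1}]';python3 -c "
from h import *; go(639,41,7.5,-5)
c=cam('side'); 
cv2.imwrite('pics/s8c.png',cv2.resize(c['color'][160:310,260:420,::-1],(640,600)))"
```

```text
time_s: 29.08
eef_pos: [640.0, 39.2, 105.5]
ee_rot: [-0.0, 0.738, 0.674, -0.001]
force: [-0.5, 1.6, -0.8]
grip_width: 0.343
grip_force: 39.8
time_s: 29.58
eef_pos: [639.5, 41.0, 47.9]
ee_rot: [0.0, 0.737, 0.676, 0.0]
force: [-0.6, 0.5, 0.3]
grip_width: 0.343
grip_force: 39.8
t 29.57 pos [639.5  41.   47.9] yaw -4.9 down [ 0.001 -0.    -1.   ] | tx -0.1 ty -0.5 tz 40.4 az 0.001 grip 0.34 39.8
```

View pics/s8c.png

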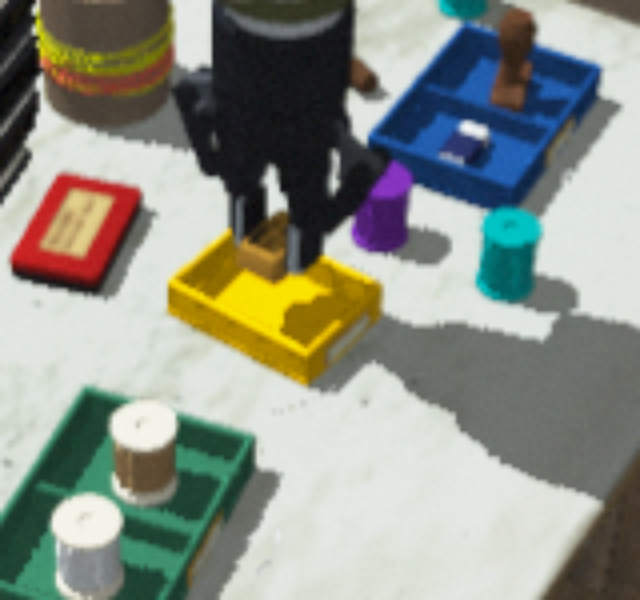

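The wax is held level over the yellow tray (265,245). I lower it and release.

```bash
python3 -m jog '[{"tx":0,"ty":0,"tz":22,"ax":0,"ay":0,"az":0,"jaw":1},{"tx":0,"ty":0,"tz":12,"ax":0,"ay":0,"az":0,"jaw":1},{"tx":0,"ty":0,"tz":5,"ax":0,"ay":0,"az":0,"jaw":1},{"tx":0,"ty":0,"tz":1,"ax":0,"ay":0,"az":0,"jaw":1},{"tx":0,"ty":0,"tz":0,"ax":0,"ay":0,"az":0,"jaw":1}]';python3 -m jog '[{"tx":0,"ty":0,"tz":0,"ax":0,"ay":0,"az":0,"jaw":0.2},{"tx":0,"ty":0,"tz":0,"ax":0,"ay":0,"az":0,"jaw":0},{"tx":0,"ty":0,"tz":0,"ax":0,"ay":0,"az":0,"jaw":0},{"tx":0,"ty":0,"tz":-20,"ax":0,"ay":0,"az":0,"jaw":0},{"tx":0,"ty":0,"tz":-40,"ax":0,"ay":0,"az":0,"jaw":0}]';python3 -m jog '[{"tx":0,"ty":0,"tz":-40,"ax":0,"ay":0,"az":0,"jaw":0},{"tx":0,"ty":-30,"tz":-40,"ax":0,"ay":0,"az":0,"jaw":0},{"tx":0,"ty":-45,"tz":-30,"ax":0,"ay":0,"az":0,"jaw":0},{"tx":0,"ty":-45,"tz":0,"ax":0,"ay":0,"az":0,"jaw":0},{"tx":0,"ty":-45,"tz":0,"ax":0,"ay":0,"az":0,"jaw":0}]';python3 -m jog '[{"tx":0,"ty":-45,"tz":0,"ax":0,"ay":0,"az":0,"jaw":0},{"tx":0,"ty":-30,"tz":0,"ax":0,"ay":0,"az":0,"jaw":0},{"tx":0,"ty":0,"tz":0,"ax":0,"ay":0,"az":0,"jaw":0},{"tx":0,"ty":0,"tz":0,"ax":0,"ay":0,"az":0,"jaw":0}]';python3 -c "
from h import *
T=cam('top');c=cam('side')
a=cv2.resize(T['color'][190:300,220:500,::-1],(800,314),interpolation=cv2.INTER_CUBIC);b=cv2.resize(c['color'][150:350,220:480,::-1],(371,285))
o=np.zeros((600,800,3),np.uint8);o[:314]=a;o[315:600,:371]=b;cv2.imwrite('pics/f.png',o)"
```

```text
time_s: 30.25
eef_pos: [639.5, 41.0, 7.9]
ee_rot: [0.0, 0.737, 0.676, 0.0]
force: [-0.5, 0.6, -0.4]
grip_width: 0.344
grip_force: 39.8
time_s: 30.88
eef_pos: [638.6, 41.1, 68.0]
ee_rot: [-0.001, 0.737, 0.676, -0.001]
force: [0.6, -0.2, 0.6]
grip_width: 0.504
grip_force: 0.0
time_s: 31.5
eef_pos: [473.5, 55.2, 178.9]
ee_rot: [0.001, 0.736, 0.676, 0.001]
force: [1.3, -0.5, 1.1]
grip_width: 0.497
grip_force: 0.0
time_s: 32.0
eef_pos: [401.0, 61.3, 178.2]
ee_rot: [0.001, 0.737, 0.676, 0.001]
force: [0.1, 0.9, 0.1]
grip_width: 0.502
grip_force: 0.0
```

View pics/f.png

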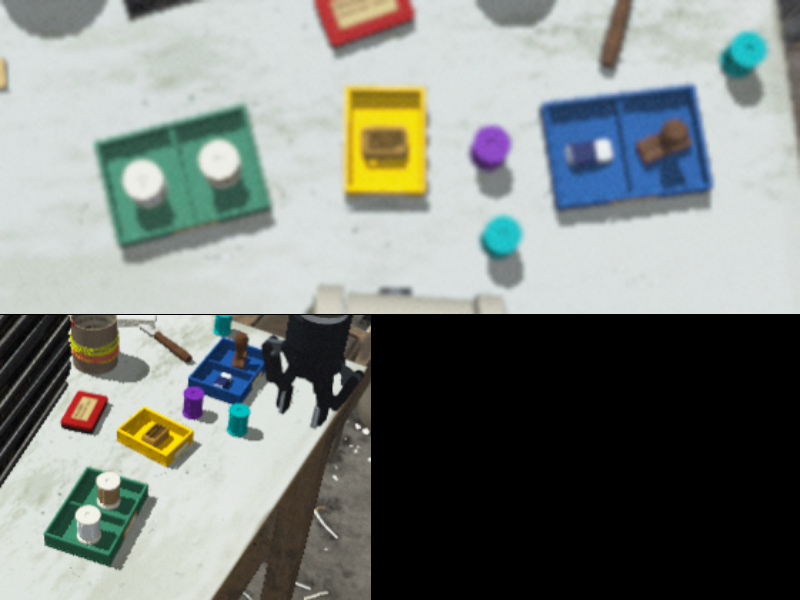

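All five things are in their bays: reels in green (144,182 and 219,162), wax in yellow (385,145), eraser and stamp in blue (588,152 and 665,143). The gripper is clear, so I hand the job in.

```bash
python3 -c "
from rig import finish_job; print(finish_job())"
```

```text
the job is handed in; nothing more can be done
None
```

The job is handed in at about 32 s of robot time: in the last pictures both reels stand in the green tray, the stamp and eraser are in the blue tray and the wax is in the yellow tray, and I never moved the gripper near the stamp pad or the spectacles; no verdict came back.

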